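Fill the tasting bowl and lock its stand at display height

ROBOT

A 7-joint arm with a two-finger parallel gripper is mounted at the origin on a cart in front of the work surface, level with it; the furniture and walls round the work are solid. World frame = base frame: x ahead of the robot, y to its left, z up, the work surface at z = 0. Lengths are in m, angles in rad, forces in N, time in s.
With the tool pointing down it reaches from about 0.425 to 0.825 m from the base axis. Payload 3.6 kg.
Tool frame: the origin (TCP) lies between the finger pads, 19 mm behind the fingertips; this is the grasp point; z points along the fingers, y is the line along which they close (so a half turn about z gives the same grasp; the last joint's range is limited). The gripper opens to 85 mm and grips with 20 to 120 N. Pads are 22 mm wide; open, the fingers measure 114 mm over their backs; the gripper's body (76 mm by 85 mm) begins 54 mm behind the grasp point. The pads swing forward as they close: fully open they stand 13 mm farther back than shut.
Start: joints at [-1.204, 0.615, -0.013, 1.423, 0.008, 1.103, -0.04], TCP at [0.249, 0.6, 0.25] pointing down, gripper open.
Joint ranges: [-3.12, 3.12], [-0.3, 2.06], [-1.34, 1.32], [0.26, 2.42], [-1.36, 4.5], [0.01, 1.98], [-2.84, 2.84]. Speed limits (rad/s): [2.79, 2.79, 3.14, 3.14, 3.14, 3.14, 3.14].

INTERFACE

Orientations are given as [roll, pitch, yaw] about the fixed x, y, z axes, in that order (R = Rz(yaw) Ry(pitch) Rx(roll)).
In Python, from bench import ctrl gives the robot as it stands.
- The arm moves only by the tool drive_effector, called after ">>>" as name(argument=value, ...), one argument or row to a line, values as JSON. Schema: {"type":"object","properties":{"increments":{"type":"array","items":{"type":"array","prefixItems":[{"type":"array","items":{"type":"number"},"minItems":3,"maxItems":3},{"type":"array","items":{"type":"number"},"minItems":3,"maxItems":3}],"minItems":2,"maxItems":2},"minItems":1,"maxItems":10},"aperture":{"type":"number"},"squeeze":{"type":"number"},"only":{"type":"string"},"quiet":{"type":"boolean"},"lines":{"type":"string"}},"required":["increments"],"additionalProperties":false}. increments is a list of rows, 1 to 10 of them, each written [[dx, dy, dz], [rx, ry, rz]]: dx, dy, dz in m, then a rotation vector rx, ry, rz in rad; each row shifts and turns the commanded pose from where the row before left it, along the tool's axes as they then stand; what a row does not reach is not made up. A row lasts 1/8 s, in which the tool goes at most 0.0625 m and 0.188 rad, less where a joint would pass 70% of its speed; a pose out of reach is approached as far as the arm can. aperture is the finger opening in m, set as the call begins (left out keeps the last). The fingers move at their own pace and stop on an object; squeeze is the grip in N (left out, the last holds). Time passes only in rows, so rows that do not move let the fingers close. The tool returns the time, the measured TCP pose, the force, the opening and the grip force at its end. only (a regular expression) keeps the lines of the reply that match it, lines (a string "A,B") keeps lines A to B, and quiet returns only ok. Input that does not fit is refused with a message, and nothing moves.
- ctrl.get_state(): the state, without advancing time (a new reading comes with each control period).
- ctrl.camera(name): name is "side" or "top"; returns a dict with "color" (384x512x3 uint8, blue, green, red), "range_z" (384x512 float32, m along the optical axis (not along the pixel's ray), 0 where there is no reading), "fov_y" (degrees; the focal length in pixels is half the picture's height over the tangent of half this angle, whatever the lens; pixels are square), "cx", "cy" (the principal point, pixels), "R" (3x3) and "t" (3): a world point X has camera coordinates R X + t. Camera axes: x right, y down, z forward; pixel columns grow to the right and rows downward; lengths in m; the calibration is good to about 2 mm. A picture is of the moment at which its call begins.
- ctrl.finish_job(): hands the job in; it is judged then, once.
The state is a dict: "t": time; "joints": joint angles; "joint_vel": joint speeds; "effort": joint torques, N m; "tool_pos": TCP position; "ee_rot": TCP orientation; "ft_force": force on the tool from outside, world axes, zero at the start; "wrist_torque": the same for the moment, N m; "width": finger opening in m; "grip_force": force on a finger pad.
Only numpy, scipy, OpenCV 4.12 (cv2) and the standard library are available. Lean on these libraries where they do the work, as an engineer would, in place of code of your own. Each camera call takes 0.05 s, during which the arm holds its last target. There are 200 camera calls.

TASK

Set up the tasting stand for customers: while its blue bowl is still down, pick up the scoop and tip all six truffles from it into the bowl, then lay the empty scoop back flat on the counter. Then take the red grip of the cam lever and with it raise the sliding collar (and the bowl) until the collar's top edge is level with the lower edge of the red band on the post; hold it there and swing the lever fully closed, to its stop. Finish still holding the lever grip, the collar at the band and the truffles in the bowl, without having shifted the other goods on the counter.

Things in the scene. Friction and masses are not known exactly. Their poses are not given: they have to be found in the camera images.
- scoop: loose aluminium sweet scoop with a dark wooden handle, 0.16 kg, 200 mm long, lying flat. Origin on its underside, under the grip point; +x points to the open nose, z up. Handle: bar 16 mm wide (y), 18 mm tall, middle 30 mm above the underside, clear to grip from x = -70 to +20 mm. Pan: x = 40 to 127 mm, 61 mm wide outside, back wall 40 mm tall, side walls lower, no front wall
- scoop_nose (a point): middle of the nose edge, 127 mm ahead of the scoop's origin and 10.5 mm above its underside. The pan's floor rises 5 degrees towards it, so truffles stay in while the scoop is carried level and gently; they start to roll out with the nose tipped down some 15 degrees, and 45 degrees empties it
- truffle_0: round chocolate truffle, ball of 24 mm, 12 g; origin at its centre. Starts in the scoop's pan (the six lie in three rows of two)
- truffle_1: round chocolate truffle, ball of 24 mm, 12 g; origin at its centre. Starts in the scoop's pan
- truffle_2: round chocolate truffle, ball of 24 mm, 12 g; origin at its centre. Starts in the scoop's pan
- truffle_3: round chocolate truffle, ball of 24 mm, 12 g; origin at its centre. Starts in the scoop's pan
- truffle_4: round chocolate truffle, ball of 24 mm, 12 g; origin at its centre. Starts in the scoop's pan
- truffle_5: round chocolate truffle, ball of 24 mm, 12 g; origin at its centre. Starts in the scoop's pan
- stand: tasting stand, fixed. Origin on the counter, on the axis of its upright post; z up. Foot: dark plate 14 mm thick, 130 mm wide, from the post to under the bowl. Post: steel, 20 mm across, top 228 mm above the counter, with dark engraved rings. The bowl lies 135 mm from the post towards the stand's +y; the open cam lever sticks out to the stand's -x
- riser (a joint): height (m) of the sliding collar on the post: 0 fully down, up to 0.125. It carries bracket and bowl, about 0.55 kg with the lever; it slides easily (friction under 1 N) and sinks to 0 when nothing holds it and the cam lever is open
- collar_top (a point): centre of the top edge of the sliding collar (black, 44 mm across, 50 mm tall round the post); 90 mm above the counter when down
- height_mark: red band, 8 mm tall, 21 mm across, round the post above the collar: the display-height mark, 60 to 100 mm above the collar's starting top edge; placed anew each time. Origin: centre of its LOWER edge, on the post's axis. It is only a mark and does not stop the collar
- tasting_bowl_in (a point): centre of the inner floor of the blue bowl (round, 130 mm across at the rim; the rim lies 42 mm above this point, 97 mm above the counter when down; floor about 58 mm across, walls 3 mm). The bowl is fixed to the collar by its bracket and moves with it
- cam_lever (a joint): angle (rad) of the cam lever on its upright pin on the collar: 0 open (along the stand's -x), grows as it swings towards the stand's -y (counter-clockwise from above), 1.35 closed at its stop. Starts at 0 to 0.3. Free until about 0.9; then the cam clamps the collar to the post where it is, closing takes 5 to 12 N at the grip, and it stays closed
- lever_pivot (a point): point on the lever's upright pin, at the lever's mid height; moves up with the collar
- lever_grip: red grip at the lever's end: bar 56 mm long (its x axis, along the lever; +x points to the pin), 14 mm wide (y), 26 mm tall (z), origin at its centre, 90 mm from the pin and 67 mm above the counter when the collar is down
- price_tag: bystander: small black price card in an oak block, 45 mm wide, 54 mm tall; origin under the block's centre
- mini_jar: bystander: small closed white jar, 62 mm across, 78 mm tall; origin under its centre
- gift_box: bystander: dark red gift box with a gold ribbon, 74 x 104 x 46 mm; origin under its centre
- choc_bar: bystander: red wrapped chocolate bar lying flat, 55 x 117 x 9 mm; origin under its centre
- bear: bystander: milk-chocolate bear, 57 x 55 x 71 mm; origin under its centre

How it is judged:
By the outcome, as a careful person would: the job done as asked, in the order asked, and still so for the second after the job is handed in, while the arm keeps its last pose, push and grip.
It also fails if it takes over 64 s, if anything falls off the work surface, if the arm or the gripper's body presses on something with over 40 N, if the wrist force passes 120 N, or if a joint passes its speed limit or range.

## Working session

There is one attempt and no reset: what is moved stays moved. The work goes in short steps, Python scripts to look and compute and a tool call to move; the robot and the scene stay as the last step left them, time stands still between calls to the robot, and variables do not carry over. Pictures are saved under pics/ and viewed, at most 10 in all, crops included, and the job is handed in when it is done.

```bash
ls; mkdir -p pics
```

Create h.py:
```python
import numpy as np,cv2
from bench import ctrl
def shot(n):
    c=ctrl.camera(n); c["R"]=np.array(c["R"]);c["t"]=np.array(c["t"])
    h=c["color"].shape[0]; f=h/2/np.tan(np.radians(c["fov_y"])/2)
    v,u=np.mgrid[:h,:c["color"].shape[1]]; z=c["range_z"]
    P=np.stack([(u-c["cx"])/f*z,(v-c["cy"])/f*z,z],-1)
    c["W"]=(P-c["t"])@c["R"]; c["W"][z==0]=np.nan; c["f"]=f
    return c
def proj(c,X):
    p=c["R"]@np.array(X)+c["t"]; return c["cx"]+c["f"]*p[0]/p[2],c["cy"]+c["f"]*p[1]/p[2]
```

Run:
```python
from h import *
for n in("top","side"):
    c=shot(n); cv2.imwrite(f"pics/{n}0.png",c["color"]); np.savez(f"{n}0.npz",W=c["W"],col=c["color"])
    print(n,c["f"],c["cx"],c["cy"],(-c["R"].T@c["t"]).round(3),c["R"].round(3).tolist())
s=ctrl.get_state();print({k:np.round(v,3).tolist() for k,v in s.items()})
```

```text
pics
top 386.01293709520405 249.35114353853967 188.75203304082146 [0.382 0.055 1.325] [[0.009, -1.0, 0.019], [-0.988, -0.012, -0.154], [0.154, -0.017, -0.988]]
side 492.1059562922586 259.36740591726465 200.13649003860777 [-0.205 -1.149  1.011] [[0.846, -0.533, 0.018], [-0.261, -0.445, -0.857], [0.464, 0.72, -0.515]]
{'t': 0.1, 'joints': [-1.203, 0.616, -0.013, 1.425, 0.008, 1.103, -0.04], 'joint_vel': [-0.0, -0.001, -0.0, -0.004, -0.0, 0.003, 0.001], 'effort': [0.001, -47.039, 0.26, -17.157, 0.01, 0.006, 0.0], 'tool_pos': [0.249, 0.6, 0.249], 'ee_rot': [-3.139, 0.0, 2.748], 'ft_force': [0.442, -0.357, -0.34], 'wrist_torque': [0.028, 0.032, 0.02], 'grip_force': 0.0, 'width': 0.085}
```

View pics/top0.png

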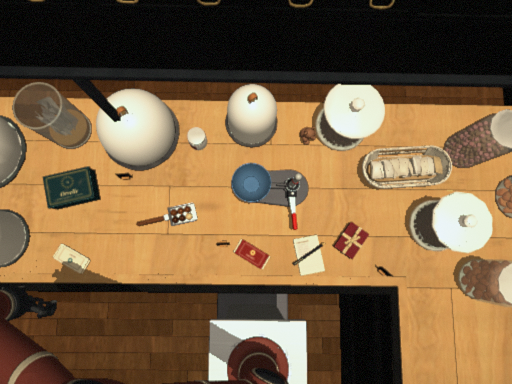

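View pics/side0.png

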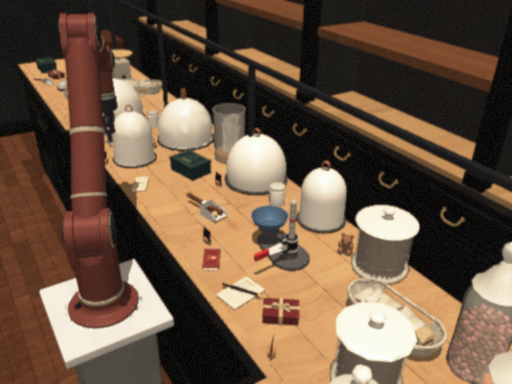

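The top view shows the scoop (138–197, 205–225, nose to the right), the bowl at (251,183), the post at (292,183) and the red lever grip near (294,220). The side view shows the same stand at about (290,240). Next I measure them.

Run:
```python
from h import *
d=np.load("top0.npz");W,col=d["W"],d["col"].astype(int)
e=np.load("side0.npz");S,sc=e["W"],e["col"].astype(int)
b,g,r=col[...,0],col[...,1],col[...,2]
V,U=np.mgrid[:384,:512]
def box(u0,u1,v0,v1): return (U>=u0)&(U<u1)&(V>=v0)&(V<v1)
def rep(n,m,W=W):
    P=W[m];P=P[~np.isnan(P[:,0])]
    print(n,len(P),"med",np.median(P,0).round(4),"min",P.min(0).round(3),"max",P.max(0).round(3)); return P
m=box(135,202,198,230)&(W[...,2]>0.012)
P=rep("scoop",m)
hd=rep("handle",box(135,168,210,230)&(W[...,2]>0.025)&(r<150))
c=hd[:,:2].mean(0);u,s,vt=np.linalg.svd(hd[:,:2]-c);print("axis",c,vt[0],np.degrees(np.arctan2(vt[0,1],vt[0,0])))
c=P[:,:2].mean(0);u,s,vt=np.linalg.svd(P[:,:2]-c);ax=vt[0]*(-np.sign(vt[0,1]));q=(P[:,:2]-c)@ax
print("axis all",c,ax,q.min(),q.max(),"tail",c+ax*q.min(),"nose",c+ax*q.max())
m=box(228,275,155,210)&(b>r+25)&(b>60);P=rep("bowl",m);rim=P[P[:,2]>P[:,2].max()-.012];print("rim n",len(rim),"c",(rim.min(0)+rim.max(0))/2)
red=(r>g+70)&(r>b+70)&(r>110)
P=rep("grip",red&box(285,302,195,232))
Q=P[P[:,2]>.065];c=Q[:,:2].mean(0);u,s,vt=np.linalg.svd(Q[:,:2]-c);print("grip c",c,vt[0],np.ptp((Q[:,:2]-c)@vt[0]))
P=rep("post",box(280,306,165,200)&(W[...,2]>.2))
r2,g2,b2=sc[...,2],sc[...,1],sc[...,0]
red2=(r2>g2+50)&(r2>b2+50)
P=rep("band side",red2&box(284,302,195,235),S)
P=rep("grip side",red2&box(248,275,238,265),S)
k=cv2.resize(sc[185:285,180:340].astype(np.uint8),None,fx=4,fy=4,interpolation=cv2.INTER_CUBIC)
t=cv2.resize(col[150:240,130:310].astype(np.uint8),None,fx=4,fy=4,interpolation=cv2.INTER_CUBIC)
cv2.imwrite("pics/s1.png",k)
cv2.imwrite("pics/t1.png",t)
```

```text
scoop 549 med [0.486  0.2821 0.0301] min [0.457 0.212 0.012] max [0.535 0.404 0.046]
handle 126 med [0.471  0.3614 0.0377] min [0.457 0.316 0.025] max [0.488 0.404 0.044]
axis [0.4716015  0.36116046] [ 0.23757034 -0.97137034] -76.25681605855574
axis all [0.49025631 0.29049138] [ 0.23927091 -0.97095285] -0.1180470800006134 0.07653982004817526 tail [0.46201108 0.40510953] nose [0.50857006 0.21617483]
bowl 1160 med [0.6002 0.028  0.0679] min [ 0.534 -0.033  0.012] max [0.658 0.09  0.103]
rim n 127 c [0.5951085  0.02883408 0.09730242]
grip 77 med [ 0.4733 -0.112   0.0784] min [ 0.447 -0.122  0.066] max [ 0.499 -0.105  0.085]
grip c [ 0.47321938 -0.11274282] [-0.99507709 -0.09910387] 0.052051251265210874
post 45 med [ 0.592  -0.1043  0.2235] min [ 0.584 -0.114  0.202] max [ 0.603 -0.096  0.232]
band side 270 med [ 0.7677  0.1544 -0.0014] min [ 0.579 -0.12  -0.01 ] max [0.874 0.25  0.164]
grip side 412 med [ 0.4952 -0.0579 -0.0006] min [ 0.444 -0.129 -0.01 ] max [0.546 0.066 0.082]
```

View pics/s1.png

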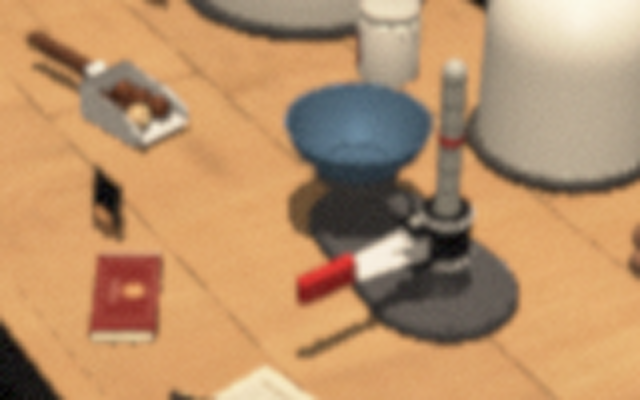

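View pics/t1.png

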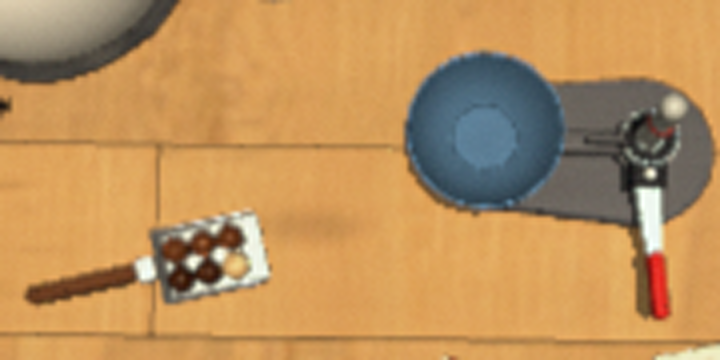

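The crops show the band at side pixel (293,220), with the scoop yaw about -76° and its six truffles in the pan. The lever is at about 0.1 rad. First I move over the scoop handle.

Create goal.py:
```python
# goal.py x y z yaw_deg [tilt_deg about tool y]: delta in the present tool frame
import sys
from h import *
from scipy.spatial.transform import Rotation as R
a=[float(v) for v in sys.argv[1:]]; s=ctrl.get_state()
Rc=R.from_euler("xyz",s["ee_rot"])
Rg=R.from_euler("xyz",[np.pi,0,np.radians(a[3])])*R.from_rotvec([0,np.radians(a[4]) if len(a)>4 else 0,0])
print("d",Rc.inv().apply(np.array(a[:3])-s["tool_pos"]).round(4),"rv",(Rc.inv()*Rg).as_rotvec().round(4),
 "ft",np.round(s["ft_force"],1),"j",np.round(s["joints"],2),"t",round(s["t"],2))
```

```text
(no output)
```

>>> drive_effector(
  increments=[
    [[-0.0392, -0.0194, 0], [0, 0, 0]],
    [[-0.0392, -0.0194, 0], [0, 0, 0]],
    [[-0.0392, -0.0194, 0], [0, 0, 0]],
    [[-0.0392, -0.0194, 0], [0, 0, 0]],
    [[-0.0392, -0.0194, 0], [0, 0, 0]],
    [[-0.0392, -0.0194, 0], [0, 0, 0]],
    [[-0.0392, -0.0194, 0], [0, 0, 0]],
    [[-0.0392, -0.0194, 0], [0, 0, 0]],
  ],
  aperture=0.06,
)

```text
t: 1.1
tool_pos: [0.48, 0.3352, 0.2495]
ee_rot: [-3.141, -0.001, 2.748]
ft_force: [0.4, 0.8, -0.4]
width: 0.0602
grip_force: 0.0
```

>>> drive_effector(
  increments=[
    [[0, 0, 0.02], [0, 0, 0.16]],
    [[0, 0, 0.02], [0, 0, 0.16]],
    [[0, 0, 0.02], [0, 0, 0.16]],
    [[0, 0, 0.02], [0, 0, 0.16]],
    [[0, 0, 0.02], [0, 0, 0.16]],
    [[0, 0, 0.02], [0, 0, 0.137]],
    [[0, 0, 0], [0, 0, 0]],
  ],
)

```text
t: 1.98
tool_pos: [0.4779, 0.336, 0.1281]
ee_rot: [-3.137, 0.002, 1.813]
ft_force: [-0.6, -0.3, 0.6]
width: 0.0602
grip_force: 0.0
```

```bash
python3 goal.py 0.479 0.337 0.03 103.8
```

Run:
```python
from h import *
e=np.load("side0.npz");S,sc=e["W"],e["col"].astype(int)
c=shot("side")
print([(z,np.round(proj(c,[.594,-.105,z]),1)) for z in(.09,.15,.16,.17,.18,.19,.228)])
for v in range(215,227): print(v,[tuple(sc[v,u,::-1]) for u in (291,292,293,294)], S[v,293].round(3))
```

```text
d [0.0009 0.0017 0.0981] rv [-0.0045  0.0021  0.0012] ft [-0.6 -0.3  0.6] j [-0.8   0.67  0.24  1.76 -0.21  0.75 -0.21] t 1.98
[(0.09, array([291.3, 235.8])), (0.15, array([292.3, 220.4])), (0.16, array([292.5, 217.7])), (0.17, array([292.6, 215.1])), (0.18, array([292.8, 212.4])), (0.19, array([293. , 209.7])), (0.228, array([293.6, 199.3]))]
215 [(np.int64(122), np.int64(114), np.int64(100)), (np.int64(130), np.int64(121), np.int64(106)), (np.int64(128), np.int64(120), np.int64(103)), (np.int64(128), np.int64(118), np.int64(103))] [ 0.588 -0.115  0.178]
216 [(np.int64(116), np.int64(107), np.int64(95)), (np.int64(123), np.int64(115), np.int64(100)), (np.int64(124), np.int64(117), np.int64(102)), (np.int64(121), np.int64(111), np.int64(98))] [ 0.588 -0.115  0.174]
217 [(np.int64(114), np.int64(104), np.int64(89)), (np.int64(121
[... 1349 characters left out ...]
, np.int64(115), np.int64(97))] [ 0.588 -0.118  0.149]
224 [(np.int64(125), np.int64(116), np.int64(102)), (np.int64(127), np.int64(119), np.int64(103)), (np.int64(125), np.int64(117), np.int64(101)), (np.int64(131), np.int64(118), np.int64(99))] [ 0.591 -0.114  0.142]
225 [(np.int64(127), np.int64(119), np.int64(103)), (np.int64(132), np.int64(123), np.int64(108)), (np.int64(130), np.int64(120), np.int64(103)), (np.int64(135), np.int64(121), np.int64(99))] [ 0.589 -0.117  0.141]
226 [(np.int64(128), np.int64(122), np.int64(106)), (np.int64(129), np.int64(120), np.int64(105)), (np.int64(130), np.int64(120), np.int64(104)), (np.int64(138), np.int64(120), np.int64(101))] [ 0.589 -0.117  0.137]
```

>>> drive_effector(
  increments=[
    [[0, 0.0005, 0.03], [0, 0, 0]],
    [[0, 0.0005, 0.03], [0, 0, 0]],
    [[0, 0.0005, 0.025], [0, 0, 0]],
    [[0, 0, 0.0125], [0, 0, 0]],
    [[0, 0, 0], [0, 0, 0]],
  ],
)

```text
t: 2.65
tool_pos: [0.481, 0.3369, 0.0325]
ee_rot: [-3.141, -0.0, 1.811]
ft_force: [0.0, -0.4, 0.7]
width: 0.0598
grip_force: 0.0
```

>>> drive_effector(
  increments=[
    [[0, 0, 0], [0, 0, 0]],
    [[0, 0, 0], [0, 0, 0]],
    [[0, 0, 0], [0, 0, 0]],
    [[0, 0, 0], [0, 0, 0]],
    [[0, 0, 0], [0, 0, 0]],
  ],
  aperture=0.0,
  squeeze=80,
)

```text
t: 3.28
tool_pos: [0.4811, 0.3373, 0.0335]
ee_rot: [3.141, -0.001, 1.811]
ft_force: [-0.6, -1.2, 6.1]
width: 0.015
grip_force: 79.1
```

```bash
python3 goal.py 0.479 0.337 0.03 103.8
```

Run:
```python
from h import *
c=shot("side")
# band height: redness-weighted rows vs z of the front surface
sc=np.load("side0.npz")["col"].astype(float)
cam=-c["R"].T@c["t"]; d=cam[:2]-np.array([.594,-.105]); d/=np.linalg.norm(d)
f=np.array([.594,-.105])+.010*d
red=np.array([(sc[v,290:296,2]-sc[v,290:296,1]).mean() for v in range(212,230)])-9; red=np.clip(red,0,None)
v=(red*np.arange(212,230)).sum()/red.sum()
zs=np.linspace(.14,.2,601); pr=np.array([proj(c,[*f,z])[1] for z in zs])
print(red.round(0),v,"band centre z",zs[np.argmin(abs(pr-v))], "px/mm",(pr[0]-pr[-1])/60)
```

```text
d [ 0.0002 -0.0021  0.0035] rv [ 0.0008 -0.0006 -0.0005] ft [-0.6 -1.2  6.1] j [-0.76  0.81  0.19  1.8  -0.26  0.55 -0.17] t 3.27
[ 2.  3.  2.  2.  2.  3. 10. 31. 55. 43. 19.  8.  5.  6.  6.  7.  7.  9.] 221.06886227544908 band centre z 0.1539 px/mm 0.2668585641496795
```

>>> drive_effector(
  increments=[
    [[0, 0, -0.005], [0, 0, 0]],
    [[0, 0, -0.01], [0, 0, 0]],
    [[0, 0, -0.015], [0, -0.02, 0]],
    [[0, 0, -0.02], [0, -0.03, 0]],
    [[0, 0, -0.025], [0, -0.03, 0]],
    [[0, 0, -0.025], [0, -0.02, 0]],
    [[0, 0, -0.025], [0, 0, 0]],
    [[0, 0, -0.02], [0, 0, 0]],
    [[0, 0, -0.015], [0, 0, 0]],
    [[0, 0, -0.005], [0, 0, 0]],
  ],
)

```text
t: 4.58
tool_pos: [0.4786, 0.347, 0.1979]
ee_rot: [3.141, 0.099, 1.811]
ft_force: [0.3, 0.2, -1.3]
width: 0.0146
grip_force: 78.1
```

```bash
python3 goal.py 0.559 0.181 0.20 103.8 -5.7
```

Run:
```python
from h import *
c=shot("top"); k=c["color"][150:240,130:310]; a=cv2.resize(k,None,fx=4,fy=4,interpolation=cv2.INTER_CUBIC)
cv2.imwrite("pics/lift.png",a)
```

```text
d [-0.1797  0.0386  0.0158] rv [ 0.0009 -0.0003 -0.0009] ft [ 0.3  0.2 -1.3] j [-0.92  0.61  0.35  1.64 -0.13  0.95 -0.31] t 4.58
```

View pics/lift.png

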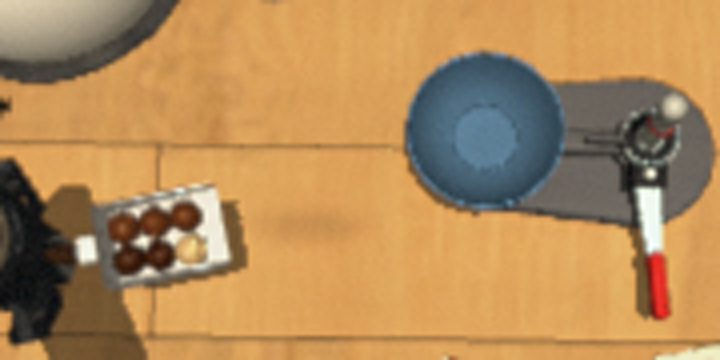

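All six truffles are still in the lifted scoop, with the pan at crop (160,235). I carry it over to the bowl.

>>> drive_effector(
  increments=[
    [[-0.009, 0.0019, 0.0008], [0, 0, 0]],
    [[-0.018, 0.0039, 0.0016], [0, 0, 0]],
    [[-0.0252, 0.0054, 0.0022], [0, 0, 0]],
    [[-0.0252, 0.0054, 0.0022], [0, 0, 0]],
    [[-0.0252, 0.0054, 0.0022], [0, 0, 0]],
    [[-0.0234, 0.005, 0.0021], [0, 0, 0]],
    [[-0.0198, 0.0042, 0.0017], [0, 0, 0]],
    [[-0.0162, 0.0035, 0.0014], [0, 0, 0]],
    [[-0.0108, 0.0023, 0.0009], [0, 0, 0]],
    [[-0.0072, 0.0015, 0.0006], [0, 0, 0]],
  ],
)

```text
t: 5.88
tool_pos: [0.559, 0.1802, 0.1993]
ee_rot: [-3.141, 0.1, 1.811]
ft_force: [0.0, 0.3, -3.0]
width: 0.0147
grip_force: 78.0
```

Run:
```python
from h import *
c=shot("top"); W=c["W"];col=c["color"].astype(int)
s=ctrl.get_state();print(s["tool_pos"],s["joints"])
a=np.array([.2385,-.971]); l=np.array([.971,.2385])
d=W[...,:2]-np.array(s["tool_pos"])[:2]; q=d@a; w=d@l
m=(abs(w)<.05)&(q>.035)&(q<.16)&(W[...,2]>.15)
print("pan q",np.nanmin(q[m]),np.nanmax(q[m]),"w",np.nanmin(w[m]),np.nanmax(w[m]))
n=m&(q>.12); print("nose z",np.nanmedian(W[n][:,2]),m.sum())
tr=m&(col[...,2]>col[...,0]+25)&(W[...,2]>.17); print("truffle px",tr.sum(),np.nanmean(W[tr],0))
```

```bash
python3 goal.py 0.559 0.181 0.145 103.8
```

```text
[0.5594065  0.17907076 0.19946227] [-0.61034858  0.59450245  0.34636086  1.67801018 -0.11515331  0.90840498
 -0.00866744]
pan q 0.03536340837898953 0.12533939982300696 w -0.031872998437176545 0.030848265738543518
nose z 0.18768146324645762 656
truffle px 390 [0.5787743  0.10455741 0.19687761]
d [0.0074 0.0001 0.054 ] rv [ 0.      0.1009 -0.0018] ft [ 1.2 -1.6 -2.4] j [-0.61  0.59  0.35  1.68 -0.12  0.91 -0.01] t 5.92
```

>>> drive_effector(
  increments=[
    [[0.001, 0, 0.006], [0, 0.01, 0]],
    [[0.001, 0, 0.012], [0, 0.02, 0]],
    [[0.002, 0, 0.012], [0, 0.02, 0]],
    [[0.002, 0, 0.012], [0, 0.02, 0]],
    [[0.001, 0, 0.008], [0, 0.02, 0]],
    [[0.0004, 0, 0.004], [0, 0.01, 0]],
    [[0, 0, 0], [0, 0, 0]],
  ],
)

```text
t: 6.8
tool_pos: [0.5579, 0.184, 0.1449]
ee_rot: [-3.141, -0.0, 1.81]
ft_force: [0.1, 0.5, -2.2]
width: 0.0143
grip_force: 78.1
```

>>> drive_effector(
  increments=[
    [[-0.0026, 0, -0.0113], [0, 0.09, 0]],
    [[-0.0026, 0, -0.0113], [0, 0.09, 0]],
    [[-0.0026, 0, -0.0113], [0, 0.09, 0]],
    [[-0.0026, 0, -0.0113], [0, 0.09, 0]],
    [[-0.0026, 0, -0.0113], [0, 0.09, 0]],
    [[-0.0026, 0, -0.0113], [0, 0.09, 0]],
    [[-0.0026, 0, -0.0113], [0, 0.09, 0]],
    [[-0.0026, 0, -0.0113], [0, 0.09, 0]],
    [[-0.0026, 0, -0.0113], [0, 0.09, 0]],
    [[-0.0026, 0, -0.0113], [0, 0.09, 0]],
  ],
)

```text
t: 8.05
tool_pos: [0.5744, 0.1188, 0.2361]
ee_rot: [3.138, -0.899, 1.813]
ft_force: [0.9, 0.3, -2.7]
width: 0.0144
grip_force: 78.2
```

>>> drive_effector(
  increments=[
    [[0, 0, 0], [0, 0, 0]],
    [[0, 0, 0], [0, 0, 0]],
    [[0, 0, 0], [0, 0, 0]],
    [[0, 0, 0], [0, 0, 0]],
  ],
)

```text
t: 8.55
tool_pos: [0.5733, 0.1213, 0.2361]
ee_rot: [3.14, -0.9, 1.814]
ft_force: [0.7, 0.0, -2.3]
width: 0.0146
grip_force: 78.3
```

Run:
```python
from h import *
print(np.round(ctrl.get_state()["joints"],2))
c=shot("side"); a=cv2.resize(c["color"][150:290,160:345],None,fx=4,fy=4,interpolation=cv2.INTER_CUBIC)
cv2.imwrite("pics/pour.png",a)
```

```text
[ 0.22  0.73 -0.17  1.6  -0.77  1.28  0.72]
```

View pics/pour.png

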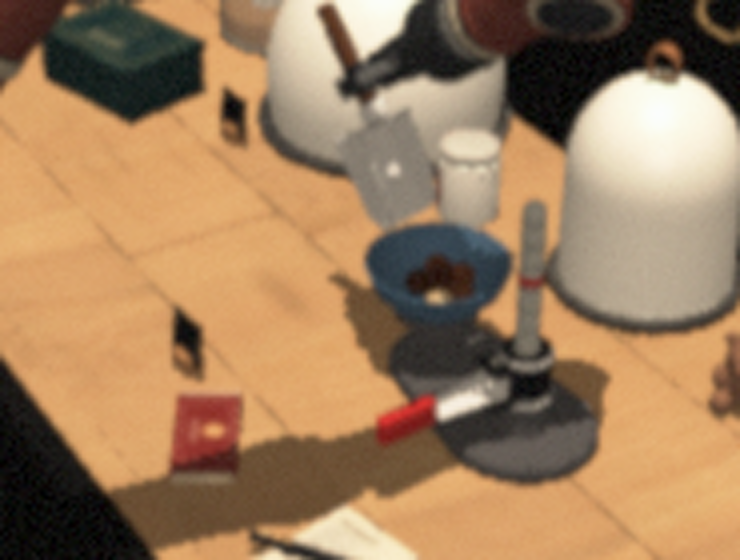

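The truffles lie in the bowl at crop (440,280) and the scoop looks empty. I level it and carry it back.

>>> drive_effector(
  increments=[
    [[0.0016, 0, 0.0115], [0, -0.09, 0]],
    [[0.0016, 0, 0.0115], [0, -0.09, 0]],
    [[0.0016, 0, 0.0115], [0, -0.09, 0]],
    [[0.0016, 0, 0.0115], [0, -0.09, 0]],
    [[0.0016, 0, 0.0115], [0, -0.09, 0]],
    [[0.0016, 0, 0.0115], [0, -0.09, 0]],
    [[0.0016, 0, 0.0115], [0, -0.09, 0]],
    [[0.0016, 0, 0.0115], [0, -0.09, 0]],
    [[0.0016, 0, 0.0115], [0, -0.09, 0]],
    [[0.0016, 0, 0.0115], [0, -0.09, 0]],
  ],
)

```text
t: 9.85
tool_pos: [0.5572, 0.186, 0.1451]
ee_rot: [-3.141, 0.001, 1.812]
ft_force: [0.2, 0.2, -2.4]
width: 0.0149
grip_force: 78.1
```

>>> drive_effector(
  increments=[
    [[0.02, -0.003, 0], [0, 0, 0]],
    [[0.03, -0.006, 0], [0, 0, 0]],
    [[0.03, -0.006, 0], [0, 0, 0]],
    [[0.03, -0.006, 0], [0, 0, 0]],
    [[0.03, -0.006, 0], [0, 0, 0]],
    [[0.02, -0.006, 0], [0, 0, 0]],
    [[0.01, -0.003, 0], [0, 0, 0]],
    [[0, 0, 0], [0, 0, 0]],
  ],
)

```text
t: 10.85
tool_pos: [0.4822, 0.3413, 0.1452]
ee_rot: [-3.141, -0.0, 1.811]
ft_force: [0.4, -0.4, -2.5]
width: 0.0146
grip_force: 78.2
```

```bash
python3 goal.py 0.4805 0.337 0.033 103.8
```

Run:
```python
from h import *
c=shot("top"); a=cv2.resize(c["color"][150:240,130:310],None,fx=4,fy=4,interpolation=cv2.INTER_CUBIC)
cv2.imwrite("pics/back.png",a)
```

```text
d [-0.0038 -0.0026  0.1122] rv [-0.0002 -0.0002 -0.0003] ft [ 0.4 -0.4 -2.5] j [-0.82  0.65  0.26  1.73 -0.22  0.79 -0.2 ] t 10.85
```

View pics/back.png

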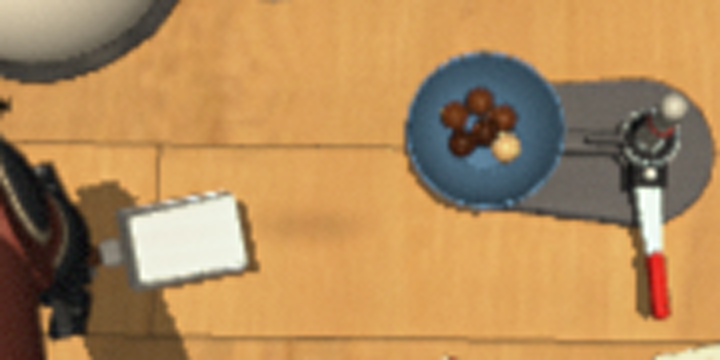

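All six truffles are in the bowl around (482,122) and the scoop is empty. I lay it down.

>>> drive_effector(
  increments=[
    [[-0.002, -0.001, 0.015], [0, 0, 0]],
    [[-0.002, -0.0015, 0.025], [0, 0, 0]],
    [[0, 0, 0.025], [0, 0, 0]],
    [[0, 0, 0.02], [0, 0, 0]],
    [[0, 0, 0.012], [0, 0, 0]],
    [[0, 0, 0.007], [0, 0, 0]],
    [[0, 0, 0.004], [0, 0, 0]],
    [[0, 0, 0.002], [0, 0, 0]],
    [[0, 0, 0], [0, 0, 0]],
    [[0, 0, 0], [0, 0, 0]],
  ],
)

```text
t: 12.15
tool_pos: [0.4812, 0.3369, 0.0355]
ee_rot: [3.141, -0.0, 1.811]
ft_force: [-0.6, 0.7, -1.9]
width: 0.0146
grip_force: 78.1
```

```bash
python3 goal.py 0.4805 0.337 0.0325 103.8
```

```text
d [ 0.0003 -0.0006  0.003 ] rv [ 0.0007 -0.0003 -0.0007] ft [-0.6  0.7 -1.9] j [-0.77  0.81  0.2   1.8  -0.28  0.56 -0.15] t 12.15
```

>>> drive_effector(
  increments=[
    [[0, 0, 0.001], [0, 0, 0]],
    [[0, 0, 0.001], [0, 0, 0]],
    [[0, 0, 0], [0, 0, 0]],
    [[0, 0, 0], [0, 0, 0]],
  ],
)

```text
t: 12.65
tool_pos: [0.481, 0.3369, 0.0336]
ee_rot: [3.141, -0.0, 1.811]
ft_force: [-1.5, 0.8, 3.7]
width: 0.0143
grip_force: 78.9
```

>>> drive_effector(
  increments=[
    [[0, 0, 0], [0, 0, 0]],
    [[0, 0, 0], [0, 0, 0]],
    [[0, 0, 0], [0, 0, 0]],
    [[0, 0, 0], [0, 0, 0]],
    [[0, 0, -0.01], [0, 0, 0]],
    [[0, 0, -0.025], [0, 0, 0]],
    [[0, 0, -0.05], [0, 0, 0]],
    [[0, 0, -0.05], [0, 0, 0]],
    [[0, 0, -0.045], [0, 0, 0]],
    [[0, 0, 0], [0, 0, 0]],
  ],
  aperture=0.06,
  squeeze=80,
)

```text
t: 13.9
tool_pos: [0.4833, 0.3377, 0.2181]
ee_rot: [3.132, -0.004, 1.811]
ft_force: [-0.8, -0.2, -0.5]
width: 0.0601
grip_force: 0.0
```

```bash
python3 goal.py 0.473 -0.1125 0.21 5.7
```

Run:
```python
from h import *
c=shot("top"); W=c["W"];U=np.mgrid[:384,:512]
m=(U[1]>155)&(U[1]<202)&(U[0]>198)&(U[0]<232)&(W[...,2]>.008)&(W[...,2]<.05)
print("scoop",m.sum(),np.nanmin(W[m],0),np.nanmax(W[m],0))
```

```text
d [-0.4349 -0.117   0.0053] rv [ 0.0038 -0.0109  1.7112] ft [-0.8 -0.2 -0.5] j [-0.83  0.56  0.3   1.66 -0.2   0.94 -0.22] t 13.9
scoop 331 [0.46159598 0.20981729 0.0080203 ] [0.53863631 0.34281163 0.04548122]
```

>>> drive_effector(
  increments=[
    [[-0.0435, -0.0117, 0], [0, 0, 0]],
    [[-0.0435, -0.0117, 0], [0, 0, 0]],
    [[-0.0435, -0.0117, 0], [0, 0, 0]],
    [[-0.0435, -0.0117, 0], [0, 0, 0]],
    [[-0.0435, -0.0117, 0], [0, 0, 0]],
    [[-0.0435, -0.0117, 0], [0, 0, 0]],
    [[-0.0435, -0.0117, 0], [0, 0, 0]],
    [[-0.0435, -0.0117, 0], [0, 0, 0]],
    [[-0.0435, -0.0117, 0], [0, 0, 0]],
    [[-0.0435, -0.0117, 0], [0, 0, 0]],
  ],
)

```text
t: 15.2
tool_pos: [0.4696, -0.1147, 0.2119]
ee_rot: [-3.139, -0.001, 1.811]
ft_force: [0.2, -0.7, 0.4]
width: 0.0598
grip_force: 0.0
```

>>> drive_effector(
  increments=[
    [[0, 0, 0], [0, 0, 0.171]],
    [[0, 0, 0], [0, 0, 0.171]],
    [[0, 0, 0], [0, 0, 0.171]],
    [[0, 0, 0], [0, 0, 0.171]],
    [[0, 0, 0], [0, 0, 0.171]],
    [[0, 0, 0], [0, 0, 0.171]],
    [[0, 0, 0], [0, 0, 0.171]],
    [[0, 0, 0], [0, 0, 0.171]],
    [[0, 0, 0], [0, 0, 0.171]],
    [[0, 0, 0], [0, 0, 0.171]],
  ],
)

```text
t: 16.45
tool_pos: [0.4697, -0.1132, 0.2119]
ee_rot: [-3.141, 0.003, 0.095]
ft_force: [0.3, -0.5, -0.9]
width: 0.0601
grip_force: 0.0
```

```bash
python3 goal.py 0.473 -0.1125 0.066 5.7
```

Run:
```python
from h import *
c=shot("side"); W=c["W"];k=c["color"].astype(int);U=np.mgrid[:384,:512]
m=(k[...,2]>k[...,1]+70)&(U[1]>248)&(U[1]<275)&(U[0]>238)&(U[0]<265)&(W[...,2]>.055)&(W[...,2]<.09)
P=W[m]; t=P[P[:,2]>.074]; print(len(P),"grip med",np.median(P,0),"top face",len(t),t.mean(0),"ext",P.min(0),P.max(0))
q=t[:,:2]-t[:,:2].mean(0);print(np.linalg.svd(q)[2][0])
```

```text
d [ 0.0038 -0.0002  0.1459] rv [-0.0008  0.003  -0.0044] ft [ 0.3 -0.5 -0.9] j [-0.36  0.52  0.82  1.96 -0.49  0.88 -0.75] t 16.45
92 grip med [ 0.46489196 -0.12051378  0.07372295] top face 45 [ 0.46613345 -0.11943238  0.07749114] ext [ 0.44284638 -0.12977007  0.05845499] [ 0.49248259 -0.11053944  0.08211839]
[-0.99833158 -0.0577413 ]
```

>>> drive_effector(
  increments=[
    [[0.0005, 0.0005, 0.03], [0, 0, 0]],
    [[0.0005, 0.0005, 0.035], [0, 0, 0]],
    [[0, 0, 0.035], [0, 0, 0]],
    [[0, 0, 0.025], [0, 0, 0]],
    [[0, 0, 0.015], [0, 0, 0]],
    [[0, 0, 0.006], [0, 0, 0]],
    [[0, 0, 0], [0, 0, 0]],
  ],
)

```text
t: 17.38
tool_pos: [0.4719, -0.1147, 0.0672]
ee_rot: [3.141, -0.0, 0.101]
ft_force: [-0.2, 0.5, 0.0]
width: 0.0601
grip_force: 0.0
```

>>> drive_effector(
  increments=[
    [[0, 0, 0], [0, 0, 0]],
    [[0, 0, 0], [0, 0, 0]],
    [[0, 0, 0], [0, 0, 0]],
    [[0, 0, 0], [0, 0, 0]],
    [[0, 0, 0], [0, 0, 0]],
  ],
  aperture=0.0,
  squeeze=60,
)

```text
t: 18.0
tool_pos: [0.4721, -0.1145, 0.0676]
ee_rot: [-3.141, -0.001, 0.101]
ft_force: [-0.7, 1.5, 5.2]
width: 0.0129
grip_force: 60.7
```

```bash
python3 goal.py 0.473 -0.1125 0.067 5.7
```

Run:
```python
from h import *
for n in("side","top"):
    c=shot(n);np.savez(n+"1.npz",col=c["color"],W=c["W"])
```

```text
d [ 0.0011 -0.0019  0.0006] rv [-0.0002 -0.0008  0.0017] ft [-0.7  1.5  5.2] j [-0.18  0.72  0.57  2.08 -0.75  0.55 -0.52] t 18.0
```

>>> drive_effector(
  increments=[
    [[0, 0, -0.004], [0, 0, 0]],
    [[0, 0, -0.008], [0, 0, 0]],
    [[0, 0, -0.01], [0, 0, 0]],
    [[0, 0, -0.01], [0, 0, 0]],
    [[0, 0, -0.01], [0, 0, 0]],
    [[0, 0, -0.008], [0, 0, 0]],
    [[0, 0, -0.004], [0, 0, 0]],
    [[0, 0, 0], [0, 0, 0]],
  ],
)

```text
t: 19.1
tool_pos: [0.4721, -0.1144, 0.1215]
ee_rot: [-3.142, -0.001, 0.101]
ft_force: [3.5, 1.0, -5.1]
width: 0.013
grip_force: 59.2
```

```bash
python3 goal.py 0.4721 -0.1145 0.13 5.7
```

Run:
```python
from h import *
c=shot("side");t=shot("top")
a=np.load("side1.npz")["col"];b=c["color"]
cv2.imwrite("pics/cmp.png",np.hstack([cv2.resize(x[190:260,265:315],None,fx=8,fy=8,interpolation=cv2.INTER_CUBIC) for x in(a,b)]))
np.savez("side2.npz",col=b);
for v in range(194,245): print(v,a[v,290:296].mean(0).round().astype(int)[::-1],b[v,290:296].mean(0).round().astype(int)[::-1])
```

```text
d [ 0.      0.0001 -0.0085] rv [-0.0001 -0.0008  0.0018] ft [ 3.5  1.  -5.1] j [-0.25  0.64  0.68  2.05 -0.65  0.68 -0.61] t 19.1
194 [221 164 107] [222 164 108]
195 [222 165 107] [223 166 109]
196 [223 167 108] [223 167 109]
197 [224 168 109] [224 168 110]
198 [224 169 112] [224 169 112]
199 [223 175 125] [224 176 126]
200 [221 187 146] [221 186 145]
201 [216 192 159] [214 190 158]
202 [198 179 150] [196 178 151]
203 [172 156 132] [172 156 132]
204 [146 132 111] [146 132 111]
205 [129 115  97] [131 118  99]
206 [126 112  94] [128 114  96]
207 [131 118  99] [132 117  99]
208 [135 121 103] [134 121 102]
209 [134 122 103] [135 123 104]
210 [132 119 100] [132 119 100]
211 [126 113  95] [126 113  95]
212 [123 110  92] [122 110  92]
213 [129 116  98] [129 117  99]
214 [131 119 101] [132 121 102]
215 [130 119 102] [130 118 101]
216 [122 112  96] [123 112  96]
217 [119 106  92] [118 105  92]
218 [122 102  88] [122 102  89]
219 [126  85  73] [122  82  72]
220 [126  61  52] [120  54  49]
221 [125  72  60] [113  61  55]
222 [124  96  80] [108  86  76]
223 [130 112  94] [106  96  85]
224 [134 120 101] [90 85 75]
225 [137 122 102] [69 64 58]
226 [137 121 101] [83 77 70]
227 [134 118  98] [111 103  93]
228 [132 116  95] [108 100  91]
229 [139 122 100] [63 58 53]
230 [142 125 102] [23 21 20]
231 [141 123 101] [19 18 20]
232 [138 120  98] [20 19 18]
233 [132 114  94] [18 18 19]
234 [123 111  94] [17 17 15]
235 [115 107  93] [27 24 24]
236 [111 105  92] [66 61 55]
237 [107 101  88] [121 111  99]
238 [87 81 71] [154 138 121]
239 [75 70 63] [152 133 111]
240 [108 100  90] [147 125 100]
241 [130 122 109] [142 122  98]
242 [107  99  89] [129 114  96]
243 [54 50 45] [119 109  96]
244 [22 21 21] [114 106  94]
```

View pics/cmp.png

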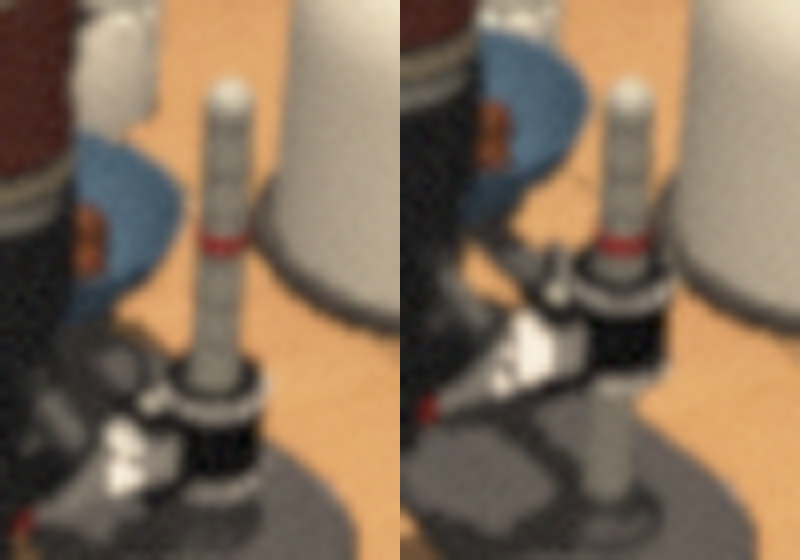

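Before the lift (left) the collar is down; after it (right) the collar's upper edge is just under the band, at crop rows 285 and 245. Now the projection check.

Run:
```python
from h import *
c=shot("side"); cam=-c["R"].T@c["t"]; P=np.array([.594,-.105]); d=cam[:2]-P; d/=np.linalg.norm(d)
row=lambda r,z: round(proj(c,[*(P+r*d),z])[1],2)
for z in(.04,.08,.085,.09,.0939,.1339,.1439): print(z,"front22",row(.022,z),"post front",row(.01,z),"back22",row(-.022,z))
print("post top",row(.01,.228),row(0,.228),row(-.01,.228))
for z in(.15,.153,.156,.159,.162):print("band",z,row(.0105,z))
c=shot("top")
col=c["color"].astype(int);W=c["W"]
m=(col[...,2]>col[...,1]+35);U=np.mgrid[:384,:512];m&=(U[1]>283)&(U[1]<305)&(U[0]>170)&(U[0]<194)
v,u=np.where(m);print("top red",len(u),u.mean(),v.mean(),np.nanmedian(W[m],0) if len(u) else 0)
for z in(.15,.156,.162): print([np.round(proj(c,[.594-.0105,-.105,z]),1),np.round(proj(c,[.594,-.105,.228]),1)])
```

```text
0.04 front22 252.23 post front 250.03 back22 244.29
0.08 front22 242.27 post front 240.1 back22 234.45
0.085 front22 241.0 post front 238.84 back22 233.21
0.09 front22 239.73 post front 237.58 back22 231.95
0.0939 front22 238.74 post front 236.59 back22 230.98
0.1339 front22 228.42 post front 226.3 back22 220.79
0.1439 front22 225.79 post front 223.69 back22 218.21
post top 201.0 199.35 197.71
band 0.15 222.17
band 0.153 221.38
band 0.156 220.59
band 0.159 219.79
band 0.162 219.0
top red 32 300.15625 174.9375 [ 0.64774091 -0.14850635  0.00196825]
[array([294.6, 183.6]), array([298.2, 175.5])]
[array([294.9, 183.3]), array([298.2, 175.5])]
[array([295.2, 182.9]), array([298.2, 175.5])]
```

>>> drive_effector(
  increments=[
    [[0, 0, -0.002], [0, 0, 0]],
    [[0, 0, -0.003], [0, 0, 0]],
    [[0, 0, -0.003], [0, 0, 0]],
    [[0, 0, -0.002], [0, 0, 0]],
    [[0, 0, 0], [0, 0, 0]],
    [[0, 0, 0], [0, 0, 0]],
  ],
)

```text
t: 20.05
tool_pos: [0.4721, -0.1144, 0.1312]
ee_rot: [-3.142, -0.0, 0.101]
ft_force: [4.4, 1.5, -5.2]
width: 0.013
grip_force: 59.1
```

Create meas.py:
```python
from h import *
from scipy.optimize import brentq
s=ctrl.get_state();print(np.round(s["tool_pos"],4),np.round(s["ft_force"],1),np.round(s["joints"],2))
cs=[shot("side") for _ in range(4)];c=cs[0]
k=np.mean([x["color"].astype(float) for x in cs],0)[:,290:296].mean(1)
for v in range(216,233): print(v,k[v].round()[::-1].astype(int),end=" ")
P=np.array([.594,-.105]);cam=-c["R"].T@c["t"];d=cam[:2]-P;d/=np.linalg.norm(d)
g=k[:,1]; v=np.arange(len(g))
# ring brightness above dark surroundings; band redness
p=221+np.argmax(np.convolve(g[221:232],[1,1,1],"same")*(g[221:232]>80)) ; 
pk=224+np.argmax(g[224:228]) if g[224:228].max()>80 else p
a,b_,c_=g[pk-1],g[pk],g[pk+1];rv=pk+.5*(a-c_)/(a-2*b_+c_)
f=lambda row,r:brentq(lambda z:proj(c,[*(P+r*d),z])[1]-row,.05,.25)
red=np.clip(k[216:225,2]-k[216:225,1]-14,0,None);bv=(red*v[216:225]).sum()/red.sum()
print("\nring row",rv,"collar top z",f(rv,.022)+.005,"band row",bv,"lower edge",f(bv,.0105)-.004)
```

```bash
python3 meas.py
```

```text
[ 0.4721 -0.1144  0.1312] [ 4.4  1.5 -5.2] [-0.26  0.63  0.7   2.04 -0.63  0.7  -0.62]
216 [122 112  96] 217 [115 105  92] 218 [119 101  88] 219 [121  81  71] 220 [119  53  47] 221 [103  45  40] 222 [74 45 41] 223 [70 62 56] 224 [114 106  96] 225 [133 123 111] 226 [95 88 79] 227 [43 40 37] 228 [20 19 19] 229 [18 17 17] 230 [17 15 17] 231 [18 17 17] 232 [20 19 19] 
ring row 224.83253968253968 collar top z 0.15254076445780906 band row 220.29102715466348 lower edge 0.15312302237448894
```

Collar and band agree within about 1 mm. I swing the lever through its free part.

>>> drive_effector(
  increments=[
    [[0.0002, 0.0054, 0], [0, 0, -0.06]],
    [[0.0007, 0.0112, 0], [0, 0, -0.125]],
    [[0.0007, 0.0112, 0], [0, 0, -0.125]],
    [[0.0007, 0.0112, 0], [0, 0, -0.125]],
    [[0.0007, 0.0112, 0], [0, 0, -0.125]],
    [[0.0007, 0.0112, 0], [0, 0, -0.125]],
    [[0.0002, 0.0054, 0], [0, 0, -0.06]],
    [[0, 0, 0], [0, 0, 0]],
    [[0, 0, 0], [0, 0, 0]],
  ],
)

```text
t: 21.38
tool_pos: [0.5021, -0.1733, 0.131]
ee_rot: [3.14, -0.0, 0.844]
ft_force: [4.9, 1.5, -5.5]
width: 0.0129
grip_force: 59.1
```

Run:
```python
from h import *
s=ctrl.get_state();y=s["ee_rot"][2];p=np.array(s["tool_pos"])
print("pin est",p+[.09*np.cos(y),.09*np.sin(y),0],"start pin",.4721+.09*np.cos(.101),-.1144+.09*np.sin(.101),s["ft_force"],s["wrist_torque"],s["joints"].round(2) if hasattr(s["joints"],"round") else s["joints"])
```

```bash
python3 meas.py | tail -1
```

```text
pin est [ 0.56189114 -0.10607173  0.13099308] start pin 0.5616413450938379 -0.10532544663433888 [ 4.92421483  1.50282333 -5.48790032] [ 0.11259312 -0.97181451 -0.24689328] [-0.02  0.63  0.48  1.91 -0.43  0.7  -0.01]
216 [42 40 36] 217 [40 38 35] 218 [34 32 30] 219 [29 28 27] 220 [28 28 27] 221 [31 30 29] 222 [32 31 30] 223 [34 33 32] 224 [34 33 32] 225 [34 34 32] 226 [34 33 32] 227 [32 31 30] 228 [32 29 28] 229 [31 28 27] 230 [26 26 25] 231 [23 22 22] 232 [24 23 23] meas.py:14: RuntimeWarning: invalid value encountered in scalar divide
  red=np.clip(k[216:225,2]-k[216:225,1]-14,0,None);bv=(red*v[216:225]).sum()/red.sum()
Traceback (most recent call last):
  File "meas.py", line 15, in <module>
    print("\nring row",rv,"collar top z",f(rv,.022)+.005,"band row",bv,"lower edge",f(bv,.0105)-.004)
                                                                                    ~^^^^^^^^^^
  File "meas.py", line 13, in <lambda>
    f=lambda row,r:brentq(lambda z:proj(c,[*(P+r*d),z])[1]-row,.05,.25)
                   ~~~~~~^^^^^^^^^^^^^^^^^^^^^^^^^^^^^^^^^^^^^^^^^^^^^^
ValueError: The function value at x=0.05 is NaN; solver cannot continue.
```

>>> drive_effector(
  increments=[
    [[0.0002, 0.0056, 0], [0, 0, -0.0625]],
    [[0.0002, 0.0056, 0], [0, 0, -0.0625]],
    [[0.0002, 0.0056, 0], [0, 0, -0.0625]],
    [[0.0002, 0.0056, 0], [0, 0, -0.0625]],
    [[0.0002, 0.0056, 0], [0, 0, -0.0625]],
    [[0.0002, 0.0056, 0], [0, 0, -0.0625]],
    [[0.0002, 0.0056, 0], [0, 0, -0.0625]],
    [[0, 0, 0], [0, 0, 0]],
    [[0, 0, 0], [0, 0, 0]],
  ],
)

```text
t: 22.7
tool_pos: [0.5364, -0.1926, 0.131]
ee_rot: [3.139, 0.001, 1.28]
ft_force: [6.1, 0.3, -5.6]
width: 0.013
grip_force: 59.2
```

```bash
python3 goal.py 0.5422 -0.1938 0.1312 77.35
```

```text
d [ 0.0006  0.0059 -0.0002] rv [ 0.0024  0.0012 -0.0701] ft [ 6.1  0.3 -5.6] j [ 0.08  0.66  0.35  1.8  -0.32  0.74  0.32] t 22.7
```

>>> drive_effector(
  increments=[
    [[0.0001, 0.0032, 0], [0, 0, -0.035]],
    [[0.0001, 0.0032, 0], [0, 0, -0.035]],
    [[0, 0.0018, 0], [0, 0, -0.02]],
    [[0, 0, 0], [0, 0, 0]],
    [[0, 0, 0], [0, 0, 0]],
  ],
)

```text
t: 23.32
tool_pos: [0.542, -0.1942, 0.1308]
ee_rot: [-3.139, 0.001, 1.369]
ft_force: [-2.2, -0.1, -2.4]
width: 0.0128
grip_force: 67.7
```

```bash
python3 goal.py 0.5422 -0.1938 0.1312 77.35
```

```text
d [ 0.0004  0.0001 -0.0004] rv [-0.0028  0.0006  0.0195] ft [-2.2 -0.1 -2.4] j [ 0.1   0.66  0.33  1.78 -0.29  0.75  0.38] t 23.32
```

>>> drive_effector(
  increments=[
    [[0, 0.0018, 0], [0, 0, -0.02]],
    [[0, 0.0018, 0], [0, 0, -0.02]],
    [[0, 0, 0], [0, 0, 0]],
    [[0, 0, 0], [0, 0, 0]],
  ],
)

```text
t: 23.82
tool_pos: [0.5427, -0.1943, 0.13]
ee_rot: [-3.132, -0.001, 1.407]
ft_force: [-7.3, 0.7, -1.2]
width: 0.0127
grip_force: 86.3
```

```bash
python3 goal.py 0.5422 -0.1938 0.1312 77.35
```

```text
d [ 0.0004 -0.0006 -0.0012] rv [-0.0095 -0.001   0.0569] ft [-7.3  0.7 -1.2] j [ 0.11  0.67  0.32  1.77 -0.28  0.76  0.41] t 23.82
```

>>> drive_effector(
  increments=[
    [[0, 0.0015, 0], [0, 0, 0.02]],
    [[0, 0.0015, 0], [0, 0, 0.02]],
    [[0, 0.0015, 0], [0, 0, 0]],
    [[0, 0, 0], [0, 0, 0]],
    [[0, 0, 0], [0, 0, 0]],
  ],
)

```text
t: 24.45
tool_pos: [0.5428, -0.1944, 0.1296]
ee_rot: [-3.122, -0.001, 1.372]
ft_force: [-16.5, 2.4, 4.2]
width: 0.013
grip_force: 68.4
```

```bash
python3 goal.py 0.5422 -0.1938 0.1312 77.35
```

Run:
```python
from h import *
c=shot("top"); a=cv2.resize(c["color"][150:240,200:330],None,fx=6,fy=6,interpolation=cv2.INTER_CUBIC)
cv2.imwrite("pics/end.png",a)
c=shot("side"); cv2.imwrite("pics/end_s.png",cv2.resize(c["color"][180:290,200:340],None,fx=5,fy=5,interpolation=cv2.INTER_CUBIC))
```

```text
d [ 0.0004 -0.0007 -0.0015] rv [-0.0195 -0.001   0.0217] ft [-16.5   2.4   4.2] j [ 0.1   0.67  0.33  1.77 -0.29  0.77  0.38] t 24.45
```

View pics/end.png

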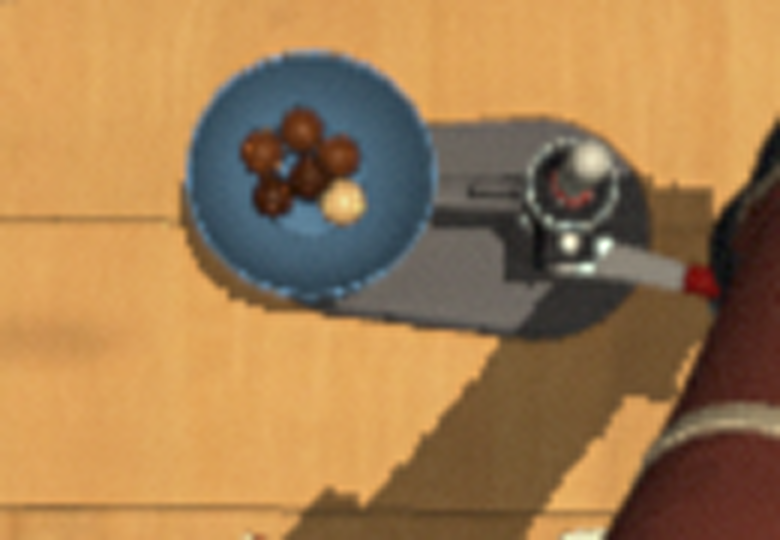

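View pics/end_s.png

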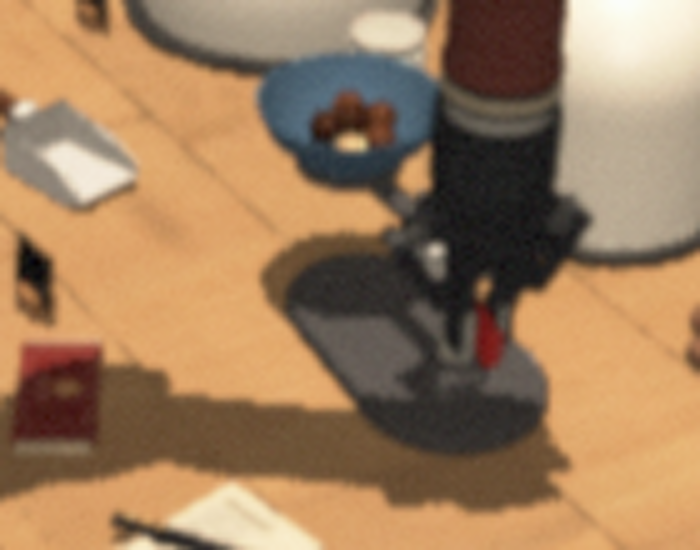

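The lever is hard against its stop: the force rose without motion, and the six truffles are in the bowl at (305,170). I check the collar height from the bowl rim.

Run:
```python
from h import *
from scipy.optimize import least_squares
cs=[shot("side") for _ in range(4)]; c=cs[0]; now=np.mean([x["color"].astype(float) for x in cs],0)
th=np.linspace(0,2*np.pi,2000)
def top(z,cx,cy,cols):
    p=np.array([proj(c,[cx+.065*np.cos(a),cy+.065*np.sin(a),z]) for a in th]); u,v=p.T
    up=v<v[np.argmin(u)]+ (u-u.min())/(np.ptp(u))*(v[np.argmax(u)]-v[np.argmin(u)])
    o=np.argsort(u[up]); return np.interp(cols,u[up][o],v[up][o])
def edge(img,cols,lo,hi):
    q=img[...,0]-img[...,2]; out=[]
    for u in cols:
        s=q[lo:hi,u]; i=np.argmax(s>0); out.append(lo+i-s[i]/(s[i]-s[i-1]))
    return np.array(out)
old=np.load("side0.npz")["col"].astype(float)
cols=np.arange(256,283)
for n,img,z0 in(("old",old,.097),("now",now,.16)):
    g=top(z0,.596,.029,cols); e=edge(img,cols,int(g.min())-9,int(g.max())+14)
    r=least_squares(lambda x:(top(x[0],.596,.029,cols+x[1])-e),[z0,0],loss="soft_l1",f_scale=.5,diff_step=1e-2)
    r1=[z for z in np.arange(z0-.02,z0+.02,.0005)]; b=min(r1,key=lambda z:np.median(abs(top(z,.596,.029,cols)-e)))
    print(n,r.x,r.cost,"z only",b,(top(b,.596,.029,cols)-e).round(1))
# top view: scale of the bowl's circle / depth
W0=np.load("top0.npz")["W"];W1=np.mean([shot("top")["W"] for _ in range(4)],0)
f=lambda W,z:W[(abs(np.hypot(W[...,0]-.594,W[...,1]+.105)-.019)<.004)&(abs(W[...,2]-z)<.015)][:,2]
print("collar top depth",np.median(f(W0,.09)),len(f(W0,.09)),np.median(f(W1,.153)),len(f(W1,.153)), np.percentile(f(W0,.09),[70,85]),np.percentile(f(W1,.153),[70,85]))
```

```text
old [ 0.09249301 -0.43948341] 1.1178970230537413 z only 0.09150000000000001 [-0.1  0.  -0.  -0.2 -0.   0.   0.   0.1  0.3  0.2  0.1  0.1  0.1  0.3
  0.4  0.7  0.8  0.9  1.   0.8  0.6  0.5  0.1 -0.1  0.2  0.  -0.1]
now [0.15721094 0.17664292] 0.28140118606201286 z only 0.15700000000000003 [ 0.5  0.4  0.2  0.1  0.   0.   0.   0.  -0.1 -0.1 -0.  -0.1 -0.1 -0.2
 -0.1  0.1  0.2 -0.   0.   0.1  0.2  0.1  0.1  0.2  0.2 -0.1 -0.1]
collar top depth 0.08896369365291554 73 0.1511257519413588 78 [0.09039413 0.09133875] [0.15182808 0.15261488]
```

>>> drive_effector(
  increments=[
    [[0, 0, 0], [0, 0, 0]],
    [[0, 0, 0], [0, 0, 0]],
  ],
)

```text
t: 25.2
tool_pos: [0.5428, -0.1943, 0.1296]
ee_rot: [-3.122, -0.001, 1.372]
ft_force: [-15.5, 2.8, 4.1]
width: 0.0132
grip_force: 68.3
```

```bash
python3 -c "
from bench import ctrl
print(ctrl.finish_job())"
```

```text
the job is handed in; nothing more can be done
None
```

The job is handed in at 25 s: all six truffles are in the bowl, the empty scoop is back flat on the counter, the lever is closed to its stop and still gripped, and the collar is within about 2 mm of the red band's lower edge by my measurements (the judge's verdict was not shown).

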